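# Dry an empty dish under the lamp

### The job

Put one empty dish to dry: slide the handled pan out from under the drying lamp onto the open ring beside it, lift only the top dish off the pile and set it down upright in the pan without dropping it, then slide the pan back onto the ring under the lamp and let go. The pan must stay flat on the plate and never be lifted; keep off the lamp, and leave the rest of the pile and the other things where they stand.

Things in the scene. Friction and masses are not known exactly. Their poses are not given: they have to be found in the camera images.
- plate: fixed dark steel warming plate, 370 mm along its y (across in front of the robot), 190 mm deep, flat top 30 mm above the worktop; origin on the worktop below the midpoint of the line joining its two ring marks; front edge 70 mm in front (-x) of that line, back edge 120 mm behind it; two thin white rings of 146 mm diameter are marked on its top, centres 180 mm apart along the plate's y
- lamp: fixed white drying lamp on the plate; origin on the plate's top at the centre of the ring under the lamp (either the left or the right ring), axes parallel to the plate's. Its canopy spans from 120 mm in front of the origin (-x) to 95 mm behind it, 65 mm to each side in y, underside 150 mm and top 192 mm above the origin; tubes hang 13 mm below the underside, from 95 mm in front to 65 mm behind. A column 70 mm wide stands from 83 to 111 mm behind the origin
- load: the open ring mark beside the lamp; origin on the plate's top at the centre of this ring, axes parallel to the plate's; a fixed white rail 26 mm high stands 99 to 111 mm behind it
- pan: loose round steel pan standing on the ring under the lamp, about 0.3 to 0.6 kg; base 116 mm across, rim 136 mm across and 20 mm high, inner floor 4 mm above its base and about 114 mm across; origin at the centre of its underside, z up. A flat straight handle, 18 mm wide and 10 mm thick, points to its -x (roughly towards the robot), rising outward at 0.25 rad from the rim to its end 142 mm from the origin
- pan_grip (a point): point in the middle of the pan's handle, 120 mm out from the pan's centre and 32 mm above its underside, in front of the plate and just under the canopy's front edge at the start; same axes as the pan (handle along x)
- dish_top: the top one of a pile of three equal round aluminium dishes, empty, 62 mm across, 27 mm high, about 50 g, with a foot 48 mm across and 6 mm high that sits inside the rim of the dish below; origin at the centre of its underside, z up
- dish_mid: the middle dish of the pile, same shape; its origin is 21 mm below that of the top dish
- dish_low: the bottom dish of the pile, same shape, standing on the worktop; its origin is 42 mm below that of the top dish
- moisture_dish: bystander: lidded aluminium dish with a small knob, 60 mm across, 34 mm high, standing close to the pile, 100 to 130 mm away, centre to centre, left of it and a little behind; origin at its underside
- petri: bystander: flat clear dish with grains, 90 mm across, 16 mm high, left of the pile; origin at its underside
- timer: bystander: small white timer with keys, 70 x 64 x 18 mm, on the worktop at the front right; origin at its underside

How it is judged:
By the outcome, as a careful person would: the job done as asked, in the order asked, and still so for the second after the job is handed in, with the robot touching nothing.
It also fails if it takes over 72 s, if anything falls off the work surface, if the arm or the gripper's body presses on something with over 40 N, if the wrist force passes 120 N, or if a joint passes its speed limit or range.

### The arm

A 6-joint arm with a two-finger parallel gripper is mounted at the origin on a cart in front of the work surface, level with it; the furniture and walls round the work are solid. World frame = base frame: x ahead of the robot, y to its left, z up, the work surface at z = 0. Lengths are in m, angles in rad, forces in N, time in s.
With the tool pointing down it reaches from about 0.35 to 0.775 m from the base axis. Payload 5.5 kg.
Tool frame: the origin (TCP) lies at the very end of the fingers, on their centre line; the grasp point (between the pads) lies 19 mm behind it; z points along the fingers, y is the direction in which the jaws open and shut (so a half turn about z gives the same grasp; the last joint's range is limited). The gripper opens to 85 mm and grips with 20 to 120 N. Pads are 22 mm wide; open, the fingers measure 114 mm over their backs; the gripper's body (76 mm by 85 mm) begins 54 mm behind the grasp point. The pads swing forward as they close: fully open they stand 13 mm farther back than shut.
Start: joints at [0.997, 0.313, 0.046, 1.304, 0, 1.431], TCP at [0.242, 0.522, 0.231] pointing down, gripper open.
Joint ranges: [-2.76, 2.76], [-0.86, 1.69], [-1.03, 1.26], [-2.2, 2.34], [-1.47, 1.5], [-3.14, 3.14]. Speed limits (rad/s): [2.57, 2.57, 3.14, 3.14, 3.14, 3.14].

### API

Orientations are given as a unit quaternion [w, x, y, z].
In Python, from workcell import env gives the robot as it stands. The module is installed in compiled form; this text tells all that it offers.
- The arm moves only by the shell command python3 -m pendant 'ROWS' [FORCE]. ROWS is JSON, a list of rows, each an object with "fingers": the finger opening in mm, from 0 to 85.4; "delta_pos": the shift along the tool's x, y, z in mm, a list of three; "angular": the turn, a rotation vector about the tool's x, y, z in rad, a list of three. In form: [{"fingers": fingers, "delta_pos": [x, y, z], "angular": [ax, ay, az]}, ...]. A call has 1 to 12 rows; each row shifts and turns the commanded pose from where the row before left it, along the tool's axes as they then stand; what a row does not reach is not made up. A row lasts 1/10 s, in which the tool goes at most 50 mm and 8.59 degrees, less where a joint would pass 70% of its speed; a pose out of reach is approached as far as the arm can. A call is refused whole if a number of a shift passes 50 or a number of a turn 0.15, either way. A call with a gripper value outside its range is refused whole. The fingers move at their own pace and stop on an object; FORCE is the grip in N (left out, the last holds). Time passes only in rows, so rows that do not move let the fingers close. It gives the time, the measured TCP pose, the force and the opening at its end, in the units of the state.
- env.get_state(): the state, without advancing time (a new reading comes with each control period).
- env.read_camera(name): name is "scene" or "top" or "wrist"; returns the picture (420x560x3 uint8, blue, green, red); there is no depth.
- env.camera_params(name): a dict with "fx", "fy", "cx", "cy" (pixels), "view" (4x4, takes a point from world to camera coordinates). Camera axes: x right, y up, looking along -z (the intrinsics and any distortion apply to the point x, -y, -z); pixel columns grow to the right and rows downward; lengths in m; the calibration is good to about 2 mm. A picture is of the moment at which its call begins: read the wrist's pose just before it. camera_params takes no time and is no camera call; for the wrist camera it gives the pose at the moment of the call.
- env.hand_in(): hands the job in, once; it reports no verdict.
The state is a dict: "clock": time; "joint_pos": joint angles; "qvel": joint speeds; "tau": joint torques, N m; "tcp_pos": TCP position; "orientation": TCP orientation; "wrist_force": force on the tool from outside, world axes, zero at the start; "ft_torque": the same for the moment, N m; "finger_gap": finger opening in m.
Only numpy, scipy, OpenCV 4.12 (cv2) and the standard library are available. Lean on these libraries where they do the work, as an engineer would, in place of code of your own. Each camera call takes 0.05 s, during which the arm holds its last target. There are 200 camera calls.

## Working session

There is one attempt and no reset: what is moved stays moved. The work goes in short steps, Python scripts to look and compute and a shell command to move; the robot and the scene stay as the last step left them, time stands still between calls to the robot, and variables do not carry over. Pictures are saved under pics/ and viewed, about 8 in all and at most 12, crops included, and the job is handed in when it is done.

```bash
mkdir -p pics; ls
python3 - <<'E'
from workcell import env
import cv2,numpy as np
s=env.get_state();print(s)
for n in ("scene","top"):
    cv2.imwrite(f"pics/{n}0.png",env.read_camera(n)); print(n,{k:(np.round(v,4).tolist()) if not isinstance(v,str) else v for k,v in env.camera_params(n).items()})
E
```

```text
pics
{'clock': 0.0, 'joint_pos': array([9.97404006e-01, 3.14010622e-01, 4.49582768e-02, 1.30359906e+00,
       2.11557178e-05, 1.43120345e+00]), 'qvel': array([-5.07599788e-05,  8.84949940e-04, -5.64530712e-04,  1.30872626e-03,
       -1.74140624e-03, -4.90412590e-04]), 'tau': array([ 3.00873784e-03, -4.80627179e+01,  2.98534387e+01,  1.92013092e-02,
        2.45367364e-04,  8.40379585e-06]), 'tcp_pos': array([0.24139915, 0.52130011, 0.2303946 ]), 'orientation': array([-3.33613888e-04,  2.15202940e-01,  9.76568909e-01, -8.65529182e-04]), 'wrist_force': array([ 0.10959152, -0.43165491,  0.09379066]), 'ft_torque': array([ 0.03781266,  0.04337683, -0.02929235]), 'finger_gap': 0.08523970830227115}
scene {'fx': 522.4351, 'fy': 522.4351, 'cx': 279.8817, 'cy': 213.7589, 'view': [[-0.4916, -0.8708, -0.0048, 0.3029], [0.4689, -0.2693, 0.8412, -0.2872], [-0.7338, 0.4113, 0.5407, -1.7167], [0.0, 0.0, 0.0, 1.0]]}
top {'fx': 417.9245, 'fy': 417.9245, 'cx': 282.9562, 'cy': 207.9419, 'view': [[-0.0059, -1.0, -0.0007, 0.088], [0.9986, -0.006, 0.0527, -0.5179], [-0.0527, -0.0004, 0.9986, -1.3314], [0.0, 0.0, 0.0, 1.0]]}
```

View pics/scene0.png

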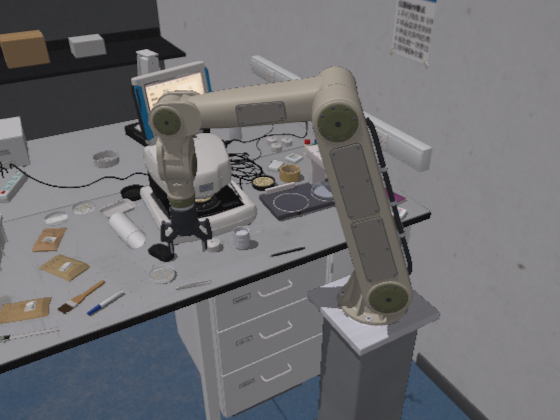

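View pics/top0.png

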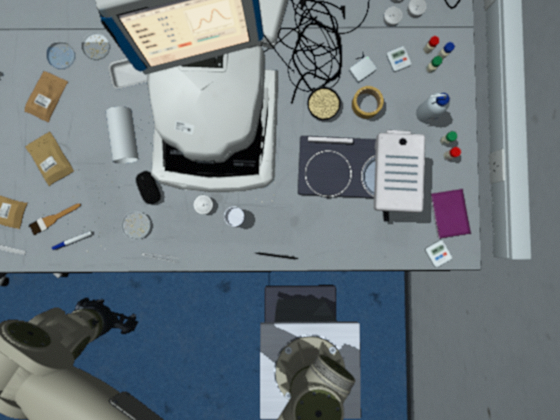

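The top view shows the open ring at about (327,173), and the lamp canopy at (400,172) with the handle tip just showing at (388,216). The pile is at (235,216), the lidded dish at (203,204), the petri at (138,225) and the timer at (438,252).

```bash
cat > h.py <<'E'
from workcell import env
import cv2,numpy as np
from scipy.spatial.transform import Rotation as R
def proj(n,P,p=None):
    p=p or env.camera_params(n);V=np.array(p["view"]);c=np.atleast_2d(P)@V[:3,:3].T+V[:3,3]
    return np.c_[p["fx"]*c[:,0]/-c[:,2]+p["cx"],p["fy"]*-c[:,1]/-c[:,2]+p["cy"]]
def unproj(n,uv,z,p=None):
    p=p or env.camera_params(n);V=np.array(p["view"]);Rm=V[:3,:3];o=-Rm.T@V[:3,3]
    uv=np.atleast_2d(uv);d=np.c_[(uv[:,0]-p["cx"])/p["fx"],-(uv[:,1]-p["cy"])/p["fy"],-np.ones(len(uv))]@Rm
    return o+d*((z-o[2])/d[:,2])[:,None]
E
python3 - <<'E'
import cv2,numpy as np
t=cv2.imread("pics/top0.png")
a=cv2.resize(t[120:230,290:440],None,fx=5,fy=5,interpolation=cv2.INTER_CUBIC)[:, :]
cv2.imwrite("pics/topA.png",a)
s=cv2.imread("pics/scene0.png")
b=cv2.resize(s[185:285,140:270],None,fx=5,fy=5,interpolation=cv2.INTER_CUBIC)
c=cv2.resize(t[180:250,120:260],None,fx=5,fy=5,interpolation=cv2.INTER_CUBIC)
cv2.imwrite("pics/topC.png",c)
from h import *
p=env.camera_params("top");print({k:v for k,v in p.items() if k not in("view",)})
# pile top at z~.069
for uv,z in [((235,212),.069),((203,202),.03),((138,225),.016),((438,252),.018),((327,173),.03),((300,137),.03),((299,195),.03),((388,219),.07)]: print(uv,unproj("top",uv,z).round(3))
E
```

```text
{'fx': 417.9244838572249, 'fy': 417.9244838572249, 'cx': 282.95623440420286, 'cy': 207.94193384671655}
(235, 212) [[0.504 0.233 0.069]]
(203, 202) [[0.538 0.339 0.03 ]]
(138, 225) [[0.466 0.55  0.016]]
(438, 252) [[ 0.374 -0.409  0.018]]
(327, 173) [[ 0.628 -0.056  0.03 ]]
(300, 137) [[0.745 0.029 0.03 ]]
(299, 195) [[0.558 0.034 0.03 ]]
(388, 219) [[ 0.479 -0.238  0.07 ]]
```

View pics/topA.png

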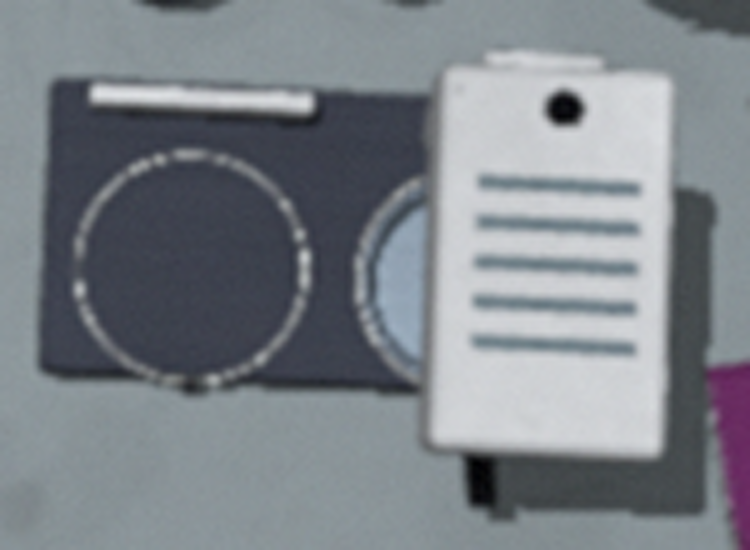

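View pics/topC.png

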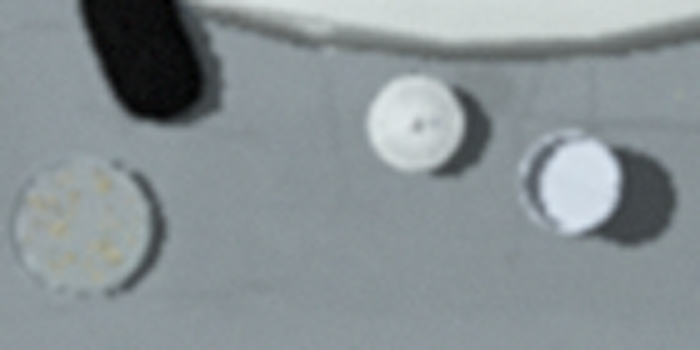

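```bash
cat >> h.py <<'E'
def plan(tgt,zdir,ydir):
    """rotation vector (tool axes) and the shift in tool axes after that turn, mm"""
    s=env.get_state();q=s["orientation"];Rc=R.from_quat(np.r_[q[1:],q[0]])
    z=np.array(zdir,float);z/=np.linalg.norm(z);y=np.array(ydir,float);y-=z*(y@z);y/=np.linalg.norm(y)
    Rt=R.from_matrix(np.c_[np.cross(y,z),y,z])
    d=np.array(tgt)-s["tcp_pos"]
    print("t",s["clock"],"tcp",s["tcp_pos"].round(4),"F",s["wrist_force"].round(1),"gap",round(s["finger_gap"]*1e3,1),"q",s["joint_pos"].round(2))
    print(" turn",(Rc.inv()*Rt).as_rotvec().round(3),"shift_now",(Rc.inv().apply(d)*1e3).round(1),"shift_after",(Rt.inv().apply(d)*1e3).round(1))
E
python3 - <<'E'
from h import *
L=unproj("top",(328.1,173.5),.03)[0];yaw=-.045
X=np.array([np.cos(yaw),np.sin(yaw),0]);Y=np.array([-X[1],X[0],0])
lamp=L-.18*Y
print("load",L,"lamp",lamp,"end exp",lamp-.142*X,"meas",unproj("top",(385.8,220.6),.068))
for x,y in((70,0),(-120,0)):pass
for c,e in(((53,80),(-.0+.12,.095)),((40,372),(-.07,.095))):
    print("corner meas",unproj("top",((c[0]+.5)/5+289.5,(c[1]+.5)/5+119.5),.03)[0].round(4),"exp",(L+e[0]*X+e[1]*Y).round(4))
print("pile",unproj("top",((571.5)/5+119.5,183.5/5+179.5),.069)[0].round(4))
z=np.array([np.sin(.8)*X[0],np.sin(.8)*X[1],-np.cos(.8)])
g=lamp-.122*X;g[2]=.062
t=g+.019*z
print("grip tcp",t); plan(t-.09*z,z,Y)
E
```

```text
load [ 0.62677571 -0.05985683  0.03      ] lamp [ 0.61867844 -0.23967461  0.03      ] end exp [ 0.47682219 -0.23328676  0.03      ] meas [[ 0.4745364  -0.23188961  0.068     ]]
corner meas [0.7496 0.0282 0.03  ] exp [0.7509 0.0296 0.03  ]
corner meas [0.5617 0.038  0.03  ] exp [0.5611 0.0382 0.03  ]
pile [0.4909 0.2366 0.069 ]
grip tcp [ 0.51041791 -0.23479959  0.04876257]
t 0.1 tcp [0.2415 0.5213 0.2305] F [ 0.2 -0.4 -1.2] gap 85.7 q [ 1.    0.31  0.05  1.3  -0.    1.43]
 turn [-0.157 -0.79  -0.367] shift_now [-502.2 -597.3  119.9] shift_after [ -80.5 -743.3  253.8]
```

```bash
r='{"fingers":85,"delta_pos":[-27,-37,-3],"angular":[0,0,0]}'; 
python3 -m pendant '[{"fingers":60,"delta_pos":[-15,-20,-10],"angular":[0,0,0]},{"fingers":60,"delta_pos":[-27,-37,-6],"angular":[0,0,0]},{"fingers":60,"delta_pos":[-27,-37,-6],"angular":[0,0,0]},{"fingers":60,"delta_pos":[-27,-37,-6],"angular":[0,0,0]},{"fingers":60,"delta_pos":[-27,-37,-6],"angular":[0,0,0]},{"fingers":60,"delta_pos":[-27,-37,-6],"angular":[0,0,0]},{"fingers":60,"delta_pos":[-27,-37,-6],"angular":[0,0,0]},{"fingers":60,"delta_pos":[-27,-37,0],"angular":[0,0,0]},{"fingers":60,"delta_pos":[-27,-37,0],"angular":[0,0,0]},{"fingers":60,"delta_pos":[-27,-37,0],"angular":[0,0,0]},{"fingers":60,"delta_pos":[-27,-37,0],"angular":[0,0,0]},{"fingers":60,"delta_pos":[-27,-37,0],"angular":[0,0,0]}]'
python3 -m pendant '[{"fingers":60,"delta_pos":[-27,-37,0],"angular":[0,0,0]},{"fingers":60,"delta_pos":[-27,-37,0],"angular":[0,0,0]},{"fingers":60,"delta_pos":[-27,-37,0],"angular":[0,0,0]},{"fingers":60,"delta_pos":[-15,-20,0],"angular":[0,0,0]},{"fingers":60,"delta_pos":[0,0,0],"angular":[-0.026,-0.13,-0.06]},{"fingers":60,"delta_pos":[0,0,0],"angular":[-0.026,-0.13,-0.06]},{"fingers":60,"delta_pos":[0,0,0],"angular":[-0.026,-0.13,-0.06]},{"fingers":60,"delta_pos":[0,0,0],"angular":[-0.026,-0.13,-0.06]},{"fingers":60,"delta_pos":[0,0,0],"angular":[-0.026,-0.13,-0.06]},{"fingers":60,"delta_pos":[0,0,0],"angular":[-0.026,-0.13,-0.06]},{"fingers":60,"delta_pos":[0,0,0],"angular":[0,0,0]}]'
python3 - <<'E'
from h import *
X=np.array([np.cos(-.045),np.sin(-.045),0]);Y=np.array([-X[1],X[0],0])
z=np.sin(.8)*X-[0,0,np.cos(.8)]
plan(np.array([.5104,-.2348,.0488])-.09*z,z,Y)
cv2.imwrite("pics/w1.png",env.read_camera("wrist"))
E
```

```text
clock: 1.3
tcp_pos: [0.345, 0.0014, 0.2772]
orientation: [0.0, 0.215, 0.977, 0.0]
wrist_force: [0.8, 0.9, 0.1]
finger_gap: 0.0599
clock: 2.4
tcp_pos: [0.3743, -0.1559, 0.2733]
orientation: [0.384, 0.03, 0.923, -0.007]
wrist_force: [0.4, -0.3, -0.7]
finger_gap: 0.06
t 2.4 tcp [ 0.3743 -0.1559  0.2733] F [ 0.4 -0.3 -0.7] gap 60.0 q [-1.11 -0.54 -0.84  0.82  0.67 -0.88]
 turn [-0.004 -0.012 -0.018] shift_now [ 60.7 -73.2 167.5] shift_after [ 63.9 -72.7 166.5]
```

View pics/w1.png

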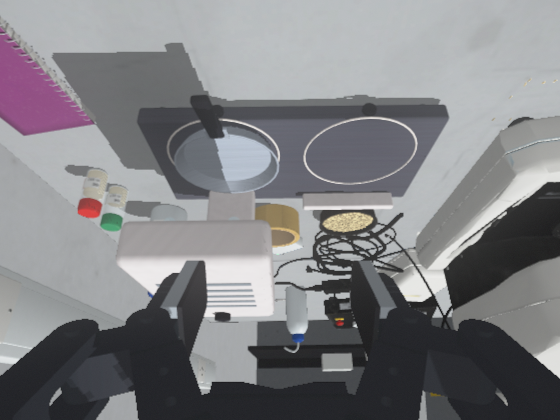

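Run:
```python
from h import *
p=env.camera_params("wrist");V=np.array(p["view"]);s=env.get_state();o=-V[:3,:3].T@V[:3,3]
q=s["orientation"];Rc=R.from_quat(np.r_[q[1:],q[0]])
print("cam in tool mm",Rc.inv().apply(o-s["tcp_pos"])*1e3,"cam z axis",Rc.inv().apply(-V[2,:3]))
b=unproj("wrist",[(200,99),(208,118),(213,133)],.066,p);print("handle end/mid",b.round(4))
for z in(.068,.060,.055):print(z,unproj("wrist",[(200,99),(208,118),(214,134)],z,p).round(4).tolist())
print("load ring",unproj("wrist",[(360,150)],.03,p).round(4))
print("pts",proj("wrist",np.array([[.4768,-.2333,.068],[.4987,-.2343,.062],[.6268,-.0599,.03],[.6187,-.2397,.034]]),p).round(1))
```

```text
cam in tool mm [ 7.34552374e+01 -2.59310508e-02 -1.41772610e+02] cam z axis [-2.89611087e-01 -8.75873855e-04  9.57144008e-01]
handle end/mid [[ 0.4818 -0.2368  0.066 ]
 [ 0.5087 -0.2353  0.066 ]
 [ 0.5325 -0.2353  0.066 ]]
0.068 [[0.4798, -0.2361, 0.068], [0.5065, -0.2346, 0.068], [0.5318, -0.2339, 0.068]]
0.06 [[0.4878, -0.2389, 0.06], [0.5153, -0.2373, 0.06], [0.5415, -0.2366, 0.06]]
0.055 [[0.4928, -0.2406, 0.055], [0.5209, -0.239, 0.055], [0.5475, -0.2383, 0.055]]
load ring [[ 0.6233 -0.0616  0.03  ]]
pts [[202.2  96.6]
 [207.  108.1]
 [360.9 151.5]
 [225.5 155.9]]
```

```bash
python3 -m pendant '[{"fingers":50,"delta_pos":[16,-18,20],"angular":[-0.004,-0.012,-0.018]},{"fingers":50,"delta_pos":[16,-18,30],"angular":[0,0,0]},{"fingers":50,"delta_pos":[16,-18,35],"angular":[0,0,0]},{"fingers":50,"delta_pos":[16,-18,35],"angular":[0,0,0]},{"fingers":50,"delta_pos":[0,0,35],"angular":[0,0,0]},{"fingers":50,"delta_pos":[0,0,11],"angular":[0,0,0]},{"fingers":50,"delta_pos":[0,0,0],"angular":[0,0,0]},{"fingers":50,"delta_pos":[0,0,0],"angular":[0,0,0]}]'
python3 - <<'E'
from h import *
X=np.array([np.cos(-.045),np.sin(-.045),0]);Y=np.array([-X[1],X[0],0])
z=np.sin(.8)*X-[0,0,np.cos(.8)]
plan(np.array([.5104,-.2348,.0488]),z,Y)
cv2.imwrite("pics/w2.png",env.read_camera("wrist"))
p=env.camera_params("wrist")
print("pts",proj("wrist",np.array([[.4768,-.2333,.0675],[.4987,-.2343,.062],[.5104,-.2348,.0488]]),p).round(1))
E
```

```text
clock: 3.25
tcp_pos: [0.4513, -0.2325, 0.1179]
orientation: [0.389, 0.014, 0.921, -0.007]
wrist_force: [-0.1, 0.3, 0.6]
finger_gap: 0.0498
t 3.25 tcp [ 0.4513 -0.2325  0.1179] F [-0.1  0.3  0.6] gap 49.8 q [-1.01 -0.07 -1.02  0.09  0.63 -0.8 ]
 turn [ 0.007 -0.001  0.011] shift_now [ 8.3 -0.2 90.6] shift_after [ 8.4  0.4 90.6]
pts [[279.5 198.8]
 [278.9 208. ]
 [278.8 198.2]]
```

View pics/w2.png

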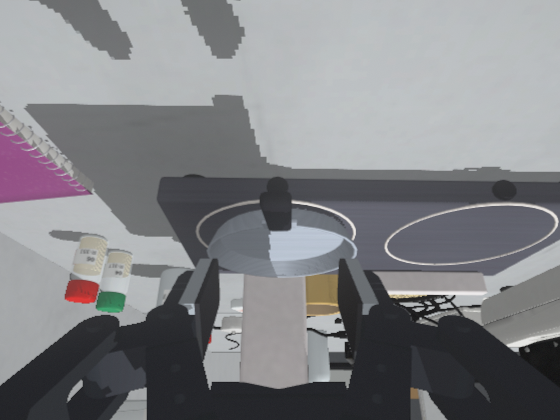

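```bash
cat > g.py <<'E'
from h import *
import sys
X=np.array([np.cos(-.045),np.sin(-.045),0]);Y=np.array([-X[1],X[0],0])
z=np.sin(.7)*X-[0,0,np.cos(.7)]
g=np.array([.6187,-.2397,.03])-.122*X+[0,-.001,.032]
E
python3 -m pendant '[{"fingers":50,"delta_pos":[0,0,0],"angular":[0.007,0.1,0.011]},{"fingers":50,"delta_pos":[0,0,10],"angular":[0,0,0]},{"fingers":50,"delta_pos":[0,0,0],"angular":[0,0,0]}]'
python3 - <<'E'
from g import *
plan(g+.019*z,z,Y)
E
```

```text
clock: 3.6
tcp_pos: [0.4574, -0.234, 0.1117]
orientation: [0.344, 0.021, 0.939, -0.01]
wrist_force: [-0.3, 0.6, 0.6]
finger_gap: 0.0499
t 3.6 tcp [ 0.4574 -0.234   0.1117] F [-0.3  0.6  0.6] gap 49.9 q [-0.94 -0.05 -0.95  0.18  0.52 -0.76]
 turn [-0.004  0.002  0.001] shift_now [ 2.   0.8 82.5] shift_after [ 1.9  0.5 82.5]
```

```bash
python3 -m pendant '[{"fingers":50,"delta_pos":[2,1,15],"angular":[0,0,0]},{"fingers":50,"delta_pos":[0,0,20],"angular":[0,0,0]},{"fingers":50,"delta_pos":[0,0,20],"angular":[0,0,0]},{"fingers":50,"delta_pos":[0,0,17],"angular":[0,0,0]},{"fingers":50,"delta_pos":[0,0,10],"angular":[0,0,0]},{"fingers":50,"delta_pos":[0,0,0],"angular":[0,0,0]},{"fingers":50,"delta_pos":[0,0,0],"angular":[0,0,0]}]'
python3 - <<'E'
from g import *
plan(g+.019*z,z,Y)
cv2.imwrite("pics/w3.png",env.read_camera("wrist"))
E
```

```text
clock: 4.3
tcp_pos: [0.5073, -0.2347, 0.0465]
orientation: [0.343, 0.022, 0.939, -0.008]
wrist_force: [-0.5, -0.8, 0.2]
finger_gap: 0.0499
t 4.3 tcp [ 0.5073 -0.2347  0.0465] F [-0.5 -0.8  0.2] gap 49.9 q [-0.83  0.16 -0.98 -0.11  0.47 -0.65]
 turn [-0.002  0.    -0.002] shift_now [-2.1 -0.9  0.4] shift_after [-2.1 -0.9  0.4]
```

View pics/w3.png

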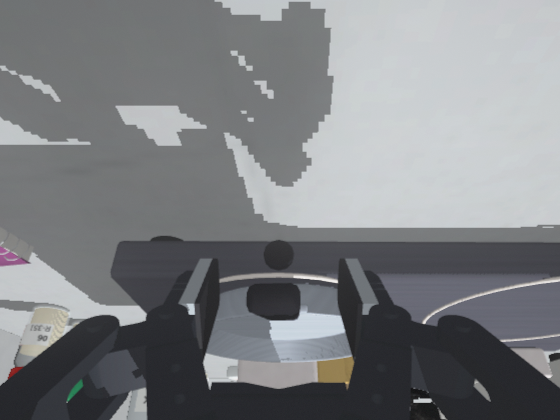

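The handle's end face sits between the pads at (273,302), about 2 mm left of the jaw centre at 279. I'll correct for that and close.

```bash
python3 -m pendant '[{"fingers":50,"delta_pos":[-2,-2,0],"angular":[0,0,0]},{"fingers":40,"delta_pos":[0,0,0],"angular":[0,0,0]},{"fingers":28,"delta_pos":[0,0,0],"angular":[0,0,0]},{"fingers":22,"delta_pos":[0,0,0],"angular":[0,0,0]},{"fingers":10,"delta_pos":[0,0,0],"angular":[0,0,0]},{"fingers":10,"delta_pos":[0,0,0],"angular":[0,0,0]},{"fingers":10,"delta_pos":[0,0,0],"angular":[0,0,0]},{"fingers":10,"delta_pos":[0,0,0],"angular":[0,0,0]}]' 40
python3 - <<'E'
from g import *
plan(g+.019*z+.18*Y,z,Y)
E
```

```text
clock: 5.15
tcp_pos: [0.5093, -0.2365, 0.0477]
orientation: [0.343, 0.022, 0.939, -0.008]
wrist_force: [-3.0, 2.8, 6.4]
finger_gap: 0.0176
t 5.15 tcp [ 0.5093 -0.2365  0.0477] F [-3.   2.8  6.4] gap 17.6 q [-0.83  0.16 -0.97 -0.1   0.47 -0.65]
 turn [-0.001  0.001 -0.001] shift_now [  0.5 180.8  -0.3] shift_after [  0.3 180.8   0. ]
```

```bash
sed -i 's/(.7)/(.5)/g; s/^g=.*/g=np.array([.6187,-.2397,.03])-.128*X+[0,-.003,.034]/' g.py
python3 -m pendant '[{"fingers":24,"delta_pos":[0,0,0],"angular":[0,0,0]},{"fingers":45,"delta_pos":[0,0,0],"angular":[0,0,0]},{"fingers":45,"delta_pos":[0,0,-8],"angular":[0,0,0]},{"fingers":45,"delta_pos":[0,0,0],"angular":[0,0.1,0]},{"fingers":45,"delta_pos":[0,0,0],"angular":[0,0.1,0]},{"fingers":45,"delta_pos":[0,0,0],"angular":[0,0,0]}]'
python3 - <<'E'
from g import *
plan(g+.019*z,z,Y)
E
```

```text
clock: 5.75
tcp_pos: [0.5067, -0.2384, 0.0565]
orientation: [0.249, 0.022, 0.968, -0.008]
wrist_force: [1.5, -1.6, -0.4]
finger_gap: 0.0453
t 5.75 tcp [ 0.5067 -0.2384  0.0565] F [ 1.5 -1.6 -0.4] gap 45.3 q [-0.75  0.15 -0.78  0.24  0.32 -0.65]
 turn [-0.004  0.004  0.001] shift_now [10.4  0.8  4.8] shift_after [10.4  0.8  4.8]
```

```bash
python3 -m pendant '[{"fingers":45,"delta_pos":[5,1,2],"angular":[0,0,0]},{"fingers":45,"delta_pos":[5,0,3],"angular":[0,0,0]},{"fingers":45,"delta_pos":[0,0,0],"angular":[0,0,0]},{"fingers":28,"delta_pos":[0,0,0],"angular":[0,0,0]},{"fingers":22,"delta_pos":[0,0,0],"angular":[0,0,0]},{"fingers":10,"delta_pos":[0,0,0],"angular":[0,0,0]},{"fingers":10,"delta_pos":[0,0,0],"angular":[0,0,0]},{"fingers":10,"delta_pos":[0,0,0],"angular":[0,0,0]}]' 40
python3 - <<'E'
from g import *
plan(g+.019*z+.18*Y,z,Y)
E
```

```text
clock: 6.55
tcp_pos: [0.4974, -0.2353, 0.0442]
orientation: [0.247, 0.023, 0.969, -0.006]
wrist_force: [-2.1, 0.2, 0.2]
finger_gap: 0.0172
t 6.55 tcp [ 0.4974 -0.2353  0.0442] F [-2.1  0.2  0.2] gap 17.2 q [-0.76  0.16 -0.81  0.21  0.32 -0.65]
 turn [-0.002  0.    -0.002] shift_now [ -3.5 178.   -1.8] shift_after [ -3.8 178.   -1.5]
```

```bash
python3 -m pendant '[{"fingers":10,"delta_pos":[0,5,0],"angular":[0,0,0]},{"fingers":10,"delta_pos":[0,10,0],"angular":[0,0,0]},{"fingers":10,"delta_pos":[0,12,0],"angular":[0,0,0]},{"fingers":10,"delta_pos":[0,12,0],"angular":[0,0,0]}]'
python3 - <<'E'
from g import *
plan(g+.019*z+.18*Y,z,Y)
E
```

```text
clock: 6.95
tcp_pos: [0.4993, -0.1951, 0.0442]
orientation: [0.248, 0.023, 0.969, -0.006]
wrist_force: [0.4, -1.2, -1.4]
finger_gap: 0.0174
t 6.95 tcp [ 0.4993 -0.1951  0.0442] F [ 0.4 -1.2 -1.4] gap 17.4 q [-0.69  0.13 -0.86  0.17  0.29 -0.58]
 turn [-0.002  0.001 -0.002] shift_now [ -3.5 137.8  -1.7] shift_after [ -3.7 137.8  -1.5]
```

```bash
python3 -m pendant '[{"fingers":10,"delta_pos":[0,12,0],"angular":[0,0,0]},{"fingers":10,"delta_pos":[0,12,0],"angular":[0,0,0]},{"fingers":10,"delta_pos":[0,12,0],"angular":[0,0,0]},{"fingers":10,"delta_pos":[0,12,0],"angular":[0,0,0]},{"fingers":10,"delta_pos":[0,12,0],"angular":[0,0,0]},{"fingers":10,"delta_pos":[0,12,0],"angular":[0,0,0]}]'
python3 - <<'E'
from g import *
plan(g+.019*z+.18*Y,z,Y)
E
```

```text
clock: 7.55
tcp_pos: [0.5028, -0.1233, 0.0443]
orientation: [0.248, 0.023, 0.969, -0.006]
wrist_force: [-0.5, -1.3, -2.2]
finger_gap: 0.0173
t 7.55 tcp [ 0.5028 -0.1233  0.0443] F [-0.5 -1.3 -2.2] gap 17.3 q [-0.53  0.08 -0.93  0.11  0.22 -0.43]
 turn [-0.002  0.001 -0.002] shift_now [-3.3 66.  -1.7] shift_after [-3.4 66.  -1.6]
```

```bash
python3 -m pendant '[{"fingers":10,"delta_pos":[0,12,0],"angular":[0,0,0]},{"fingers":10,"delta_pos":[0,12,0],"angular":[0,0,0]},{"fingers":10,"delta_pos":[0,12,0],"angular":[0,0,0]},{"fingers":10,"delta_pos":[0,12,0],"angular":[0,0,0]},{"fingers":10,"delta_pos":[0,12,0],"angular":[0,0,0]},{"fingers":10,"delta_pos":[0,6,0],"angular":[0,0,0]},{"fingers":10,"delta_pos":[0,0,0],"angular":[0,0,0]}]'
python3 - <<'E'
from g import *
plan(g+.019*z+.18*Y,z,Y)
cv2.imwrite("pics/top2.png",env.read_camera("top")[120:260,220:440].repeat(3,0).repeat(3,1))
E
```

```text
clock: 8.25
tcp_pos: [0.5059, -0.0569, 0.0442]
orientation: [0.248, 0.022, 0.969, -0.005]
wrist_force: [-0.4, 1.0, 0.4]
finger_gap: 0.0171
t 8.25 tcp [ 0.5059 -0.0569  0.0442] F [-0.4  1.   0.4] gap 17.1 q [-0.36  0.06 -0.96  0.08  0.15 -0.28]
 turn [0.    0.001 0.   ] shift_now [-3.4 -0.5 -1.7] shift_after [-3.4 -0.5 -1.7]
```

View pics/top2.png

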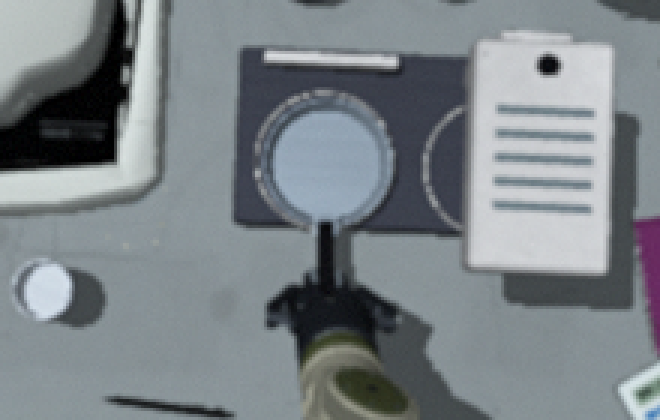

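```bash
python3 -m pendant '[{"fingers":24,"delta_pos":[0,0,0],"angular":[0,0,0]},{"fingers":45,"delta_pos":[0,0,0],"angular":[0,0,0]},{"fingers":45,"delta_pos":[0,0,-10],"angular":[0,0,0]},{"fingers":45,"delta_pos":[0,0,-20],"angular":[0,0,0]},{"fingers":50,"delta_pos":[0,0,-30],"angular":[0,0,0]},{"fingers":60,"delta_pos":[0,0,-35],"angular":[0,0,0]},{"fingers":70,"delta_pos":[0,0,-35],"angular":[0,0,0]},{"fingers":80,"delta_pos":[0,0,-10],"angular":[0,0,0]},{"fingers":80,"delta_pos":[0,0,0],"angular":[0,0,0]}]'
cat > d.py <<'E'
from h import *
Yd=np.array([np.cos(2.71),np.sin(2.71),0]);D=[0,0,-1]
E
python3 - <<'E'
from d import *
print("pan",unproj("top",(329.8,174.3),.034))
plan([.491,.2366,.19],D,Yd)
E
```

```text
clock: 9.2
tcp_pos: [0.4398, -0.0562, 0.1696]
orientation: [0.25, 0.023, 0.968, -0.007]
wrist_force: [0.9, -0.2, 0.2]
finger_gap: 0.08
pan [[ 0.62364154 -0.06480288  0.034     ]]
t 9.2 tcp [ 0.4398 -0.0562  0.1696] F [ 0.9 -0.2  0.2] gap 80.0 q [-0.43 -0.3  -0.86  0.53  0.18 -0.34]
 turn [-0.302  0.442 -1.16 ] shift_now [-42.6 294.9  -0.7] shift_after [-287.4   76.   -20.4]
```

```bash
python3 -m pendant '[{"fingers":80,"delta_pos":[0,0,-10],"angular":[-0.0302,0.0442,-0.116]},{"fingers":80,"delta_pos":[0,0,0],"angular":[-0.0302,0.0442,-0.116]},{"fingers":80,"delta_pos":[0,0,0],"angular":[-0.0302,0.0442,-0.116]},{"fingers":80,"delta_pos":[0,0,0],"angular":[-0.0302,0.0442,-0.116]},{"fingers":80,"delta_pos":[0,0,0],"angular":[-0.0302,0.0442,-0.116]},{"fingers":80,"delta_pos":[0,0,0],"angular":[-0.0302,0.0442,-0.116]},{"fingers":80,"delta_pos":[0,0,0],"angular":[-0.0302,0.0442,-0.116]},{"fingers":80,"delta_pos":[0,0,0],"angular":[-0.0302,0.0442,-0.116]},{"fingers":80,"delta_pos":[0,0,0],"angular":[-0.0302,0.0442,-0.116]},{"fingers":80,"delta_pos":[0,0,0],"angular":[-0.0302,0.0442,-0.116]},{"fingers":80,"delta_pos":[0,0,0],"angular":[0,0,0]}]'
python3 - <<'E'
from d import *
plan([.491,.2366,.19],D,Yd)
E
```

```text
clock: 10.3
tcp_pos: [0.435, -0.0548, 0.1742]
orientation: [-0.002, -0.54, 0.842, 0.003]
wrist_force: [-0.1, -0.6, 0.6]
finger_gap: 0.08
t 10.3 tcp [ 0.435  -0.0548  0.1742] F [-0.1 -0.6  0.6] gap 80.0 q [-0.31  0.08 -0.38  1.11  0.   -1.45]
 turn [ 0.007 -0.     0.002] shift_now [-288.3   70.5  -15.4] shift_after [-288.1   71.   -15.8]
```

```bash
python3 -m pendant '[{"fingers":80,"delta_pos":[-20,5,-2],"angular":[0.007,0,0.002]},{"fingers":80,"delta_pos":[-40,10,-2],"angular":[0,0,0]},{"fingers":80,"delta_pos":[-40,10,-2],"angular":[0,0,0]},{"fingers":80,"delta_pos":[-40,10,-2],"angular":[0,0,0]},{"fingers":80,"delta_pos":[-40,10,-2],"angular":[0,0,0]},{"fingers":80,"delta_pos":[-40,10,-2],"angular":[0,0,0]},{"fingers":80,"delta_pos":[-40,10,-2],"angular":[0,0,0]},{"fingers":80,"delta_pos":[-28,6,-2],"angular":[0,0,0]},{"fingers":80,"delta_pos":[0,0,0],"angular":[0,0,0]},{"fingers":80,"delta_pos":[0,0,0],"angular":[0,0,0]}]'
python3 - <<'E'
from d import *
plan([.491,.2366,.19],D,Yd)
p=env.camera_params("wrist")
im=env.read_camera("wrist")
for a,c in((.031,(0,0,255)),):
    t=np.linspace(0,6.283,60);P=np.c_[.491+a*np.cos(t),.2366+a*np.sin(t),.069+0*t]
    cv2.polylines(im,[proj("wrist",P,p).round().astype(int)],True,c,1)
cv2.imwrite("pics/w4.png",im);print(proj("wrist",[[.491,.2366,.069]],p))
E
```

```text
clock: 11.3
tcp_pos: [0.4898, 0.2363, 0.1907]
orientation: [0.0, -0.538, 0.843, -0.001]
wrist_force: [0.1, 0.2, 0.1]
finger_gap: 0.08
t 11.3 tcp [0.4898 0.2363 0.1907] F [0.1 0.2 0.1] gap 80.0 q [ 0.3   0.27 -0.12  1.19 -0.   -0.83]
 turn [-0.001 -0.    -0.002] shift_now [-0.7 -0.9  0.7] shift_after [-0.7 -0.9  0.7]
[[278.2766046  199.43398955]]
```

View pics/w4.png

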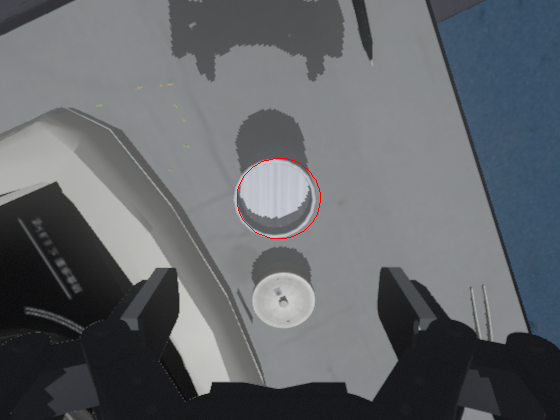

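The rim centre is at (276,199.5), about 1.4 mm off the prediction at 278. The lidded dish at (283,300) is clear of both fingers. Descending.

```bash
python3 -m pendant '[{"fingers":76,"delta_pos":[-0.7,-2.3,15],"angular":[0,0,0]},{"fingers":76,"delta_pos":[0,0,25],"angular":[0,0,0]},{"fingers":76,"delta_pos":[0,0,25],"angular":[0,0,0]},{"fingers":76,"delta_pos":[0,0,25],"angular":[0,0,0]},{"fingers":76,"delta_pos":[0,0,20],"angular":[0,0,0]},{"fingers":76,"delta_pos":[0,0,15],"angular":[0,0,0]},{"fingers":76,"delta_pos":[0,0,12],"angular":[0,0,0]},{"fingers":76,"delta_pos":[0,0,6],"angular":[0,0,0]},{"fingers":76,"delta_pos":[0,0,0],"angular":[0,0,0]},{"fingers":76,"delta_pos":[0,0,0],"angular":[0,0,0]}]' 20
python3 - <<'E'
from d import *
plan([.491+.0013,.2366-.0006,.047],D,Yd)
cv2.imwrite("pics/w5.png",env.read_camera("wrist"))
E
```

```text
clock: 12.35
tcp_pos: [0.4934, 0.2357, 0.0494]
orientation: [0.001, -0.539, 0.843, -0.001]
wrist_force: [-0.4, -0.0, 1.0]
finger_gap: 0.0758
t 12.35 tcp [0.4934 0.2357 0.0494] F [-0.4 -0.   1. ] gap 75.8 q [ 0.3   0.38 -0.33  0.86 -0.   -0.84]
 turn [-0.003  0.001 -0.002] shift_now [0.2 1.1 2.3] shift_after [0.2 1.1 2.4]
```

View pics/w5.png

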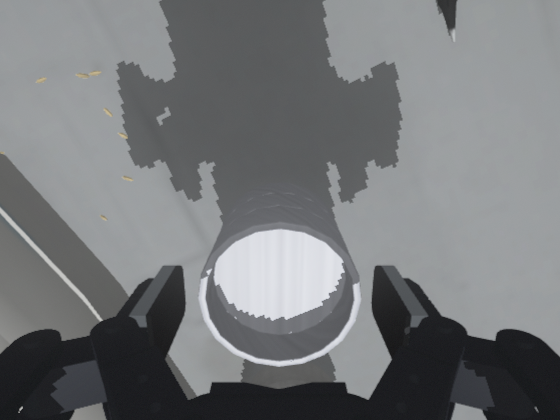

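Run:
```python
from d import *
s=env.get_state();t=np.linspace(0,6.283,40);c=s["tcp_pos"]
P=np.c_[c[0]+.031*np.cos(t),c[1]+.031*np.sin(t),.069+0*t];u=proj("wrist",P);print(u.min(0),u.max(0))
```

```text
[197.96803202 221.38040855] [362.6213057  367.10233272]
```

```bash
python3 -m pendant '[{"fingers":76,"delta_pos":[0,0,2],"angular":[0,0,0]},{"fingers":72,"delta_pos":[0,0,0],"angular":[0,0,0]},{"fingers":68,"delta_pos":[0,0,0],"angular":[0,0,0]},{"fingers":64,"delta_pos":[0,0,0],"angular":[0,0,0]},{"fingers":61,"delta_pos":[0,0,0],"angular":[0,0,0]},{"fingers":58,"delta_pos":[0,0,0],"angular":[0,0,0]},{"fingers":56,"delta_pos":[0,0,0],"angular":[0,0,0]},{"fingers":56,"delta_pos":[0,0,0],"angular":[0,0,0]},{"fingers":56,"delta_pos":[0,0,0],"angular":[0,0,0]}]' 25
python3 - <<'E'
from d import *
plan([.491,.2366,.19],D,Yd)
E
```

```text
clock: 13.3
tcp_pos: [0.4932, 0.236, 0.0471]
orientation: [0.001, -0.539, 0.842, -0.001]
wrist_force: [0.0, -0.5, 3.9]
finger_gap: 0.0595
t 13.3 tcp [0.4932 0.236  0.0471] F [ 0.  -0.5  3.9] gap 59.5 q [ 0.3   0.38 -0.33  0.85 -0.   -0.84]
 turn [-0.003  0.001 -0.001] shift_now [   0.3    1.9 -142.9] shift_after [   0.4    2.3 -142.9]
```

```bash
python3 -m pendant '[{"fingers":56,"delta_pos":[0,0,-2],"angular":[0,0,0]},{"fingers":56,"delta_pos":[0,0,-3],"angular":[0,0,0]},{"fingers":56,"delta_pos":[0,0,-5],"angular":[0,0,0]},{"fingers":56,"delta_pos":[0,0,-8],"angular":[0,0,0]},{"fingers":56,"delta_pos":[0,0,-12],"angular":[0,0,0]},{"fingers":56,"delta_pos":[0,0,-15],"angular":[0,0,0]},{"fingers":56,"delta_pos":[0,0,-15],"angular":[0,0,0]},{"fingers":56,"delta_pos":[0,0,0],"angular":[0,0,0]}]'
python3 - <<'E'
from d import *
plan([.6257,-.0627,.16],D,[0.045,1,0])
cv2.imwrite("pics/w6.png",env.read_camera("wrist"))
E
```

```text
clock: 14.1
tcp_pos: [0.4947, 0.2365, 0.1098]
orientation: [0.003, -0.539, 0.842, -0.001]
wrist_force: [0.0, -0.1, -0.4]
finger_gap: 0.0596
t 14.1 tcp [0.4947 0.2365 0.1098] F [ 0.  -0.1 -0.4] gap 59.6 q [ 0.3   0.32 -0.25  0.99 -0.   -0.84]
 turn [-0.003  0.007  1.183] shift_now [ 216.5 -244.7  -49.6] shift_after [-144.3 -293.   -50.2]
```

View pics/w6.png

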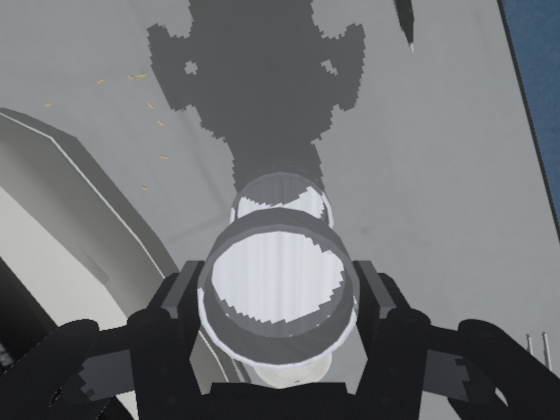

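Run:
```python
import cv2,numpy as np
for n in("w5","w6"):
    g=cv2.cvtColor(cv2.imread(f"pics/{n}.png"),cv2.COLOR_BGR2GRAY)
    print(n,"col 279 rows 190-245",g[190:246,279].tolist());print("rows 315-375",g[315:376,279].tolist())
    for r in (250,270,290,310,330): 
        print(r,"L",g[r,196:222].tolist())
g=cv2.cvtColor(cv2.imread("pics/w6.png"),cv2.COLOR_BGR2GRAY)
for r in range(200,250,3): print(r,''.join('%4d'%v for v in g[r,200:360:5]))
```

```text
w5 col 279 rows 190-245 [99, 101, 99, 96, 96, 98, 100, 101, 100, 100, 100, 101, 101, 101, 105, 110, 99, 99, 102, 102, 103, 103, 102, 102, 104, 105, 103, 104, 106, 105, 107, 114, 125, 129, 127, 125, 124, 123, 138, 185, 216, 217, 217, 217, 217, 217, 218, 218, 218, 218, 218, 218, 218, 218, 219, 218]
rows 315-375 [215, 215, 194, 113, 114, 114, 113, 113, 113, 113, 113, 113, 112, 111, 112, 113, 112, 113, 112, 107, 96, 95, 96, 96, 96, 97, 96, 98, 97, 98, 97, 96, 96, 98, 98, 98, 97, 97, 97, 97, 97, 97, 97, 96, 99, 123, 182, 221, 223, 217, 209, 179, 97, 96, 96, 97, 95, 96, 95, 94, 93]
250 L [158, 157, 156, 156, 154, 154, 153, 153, 151, 150, 149, 150, 148, 147, 147, 130, 107, 103, 104, 111, 120, 122, 123, 122, 123, 123]
270 L [159, 158, 158, 158, 159, 157, 140, 115, 121, 123, 140, 162, 196, 223, 212, 163, 110, 111, 160, 212, 217, 215, 215, 217, 218, 219]
290 L [160, 160, 156, 173, 200, 207, 215, 220, 222, 204, 148, 103, 101, 98, 94, 98, 102, 100, 98, 97, 108, 120, 120, 120, 120, 122]
310 L [157, 158, 158, 157, 161, 181, 202, 208, 216, 221, 221, 199, 135, 98, 96, 96, 93, 94, 94, 96, 96, 96, 96,
[... 2928 characters left out ...]
111 100  98  98 106 144 144 145 146
236  150 149 149 149  97  98  99 116 116 117 180 210 212 208 214 210 203 214 212 209 212 143 113 113 119  98  98  97 141 145 145 146
239  150 150 150 141  97  98 116 117 114 206 213 211 212 208 215 211 203 215 212 209 212 216 213 111 117 116 101  96 103 147 147 146
242  148 150 150 101  98 114 114 130 209 206 213 212 212 209 215 211 203 215 212 209 212 216 213 117 115 114 114  97  97 147 147 146
245  149 151 150  97 103 116 119 207 209 206 213 212 214 209 215 212 203 215 212 209 211 216 213 189 114 112 113 109  96 147 147 146
248  150 150 148  97 117 115 208 207 210 207 214 212 214 209 215 211 203 216 213 209 211 216 213 212 180 116 111 116  97 116 146 146
```

Rim profile comparison: in the jaws the rim spans rows 223–367, against 221–366 before the lift, so it is level. The middle dish stayed behind with its rim near (282,205).

```bash
python3 -m pendant '[{"fingers":56,"delta_pos":[0,0,-15],"angular":[0,0,0.08]},{"fingers":56,"delta_pos":[0,0,-20],"angular":[0,0,0.12]},{"fingers":56,"delta_pos":[0,0,-20],"angular":[0,0,0.12]},{"fingers":56,"delta_pos":[0,0,-10],"angular":[0,0,0.12]},{"fingers":56,"delta_pos":[0,0,0],"angular":[0,0,0.12]},{"fingers":56,"delta_pos":[0,0,0],"angular":[0,0,0.12]},{"fingers":56,"delta_pos":[0,0,0],"angular":[0,0,0.12]},{"fingers":56,"delta_pos":[0,0,0],"angular":[0,0,0.12]},{"fingers":56,"delta_pos":[0,0,0],"angular":[0,0,0.12]},{"fingers":56,"delta_pos":[0,0,0],"angular":[0,0,0.1]},{"fingers":56,"delta_pos":[0,0,0],"angular":[0,0,0.04]},{"fingers":56,"delta_pos":[0,0,0],"angular":[0,0,0]}]'
python3 - <<'E'
from d import *
plan([.6257,-.0627,.16],D,[0.045,1,0])
E
```

```text
clock: 15.35
tcp_pos: [0.4923, 0.2358, 0.1711]
orientation: [0.001, 0.021, 1.0, -0.0]
wrist_force: [0.6, -0.4, -0.5]
finger_gap: 0.0598
t 15.35 tcp [0.4923 0.2358 0.1711] F [ 0.6 -0.4 -0.5] gap 59.8 q [ 0.3   0.28 -0.15  1.14 -0.    0.34]
 turn [-0.001  0.001  0.003] shift_now [-145.8 -292.6   11.5] shift_after [-146.7 -292.2   11.1]
```

```bash
python3 -m pendant '[{"fingers":56,"delta_pos":[0,-12,0],"angular":[0,0,0]},{"fingers":56,"delta_pos":[0,-25,0],"angular":[0,0,0]},{"fingers":56,"delta_pos":[0,-35,0],"angular":[0,0,0]},{"fingers":56,"delta_pos":[0,-40,0],"angular":[0,0,0]},{"fingers":56,"delta_pos":[0,-40,0],"angular":[0,0,0]},{"fingers":56,"delta_pos":[-10,-40,0],"angular":[0,0,0]},{"fingers":56,"delta_pos":[-25,-35,0],"angular":[0,0,0]},{"fingers":56,"delta_pos":[-30,-30,0],"angular":[0,0,0]},{"fingers":56,"delta_pos":[-30,-20,0],"angular":[0,0,0]},{"fingers":56,"delta_pos":[-30,-10,0],"angular":[0,0,0]},{"fingers":56,"delta_pos":[-15,-5,0],"angular":[0,0,0]},{"fingers":56,"delta_pos":[-6,0,0],"angular":[0,0,0]}]'
python3 -m pendant '[{"fingers":56,"delta_pos":[0,0,0],"angular":[0,0,0]},{"fingers":56,"delta_pos":[0,0,0],"angular":[0,0,0]}]' >/dev/null
python3 - <<'E'
from d import *
plan([.625,-.0635,.043],D,[0.045,1,0])
p=env.camera_params("wrist");cv2.imwrite("pics/w7.png",env.read_camera("wrist"))
im=env.read_camera("top");cv2.imwrite("pics/top3.png",im)
g=cv2.cvtColor(im,cv2.COLOR_BGR2GRAY)
t=cv2.imread("pics/top2.png")
print(proj("top",[[.625,-.0635,.034],[.625+.057,-.0635,.034],[.625,-.0635+.057,.034]]).round(1))
E
```

```text
clock: 16.55
tcp_pos: [0.6271, -0.0638, 0.1714]
orientation: [0.001, 0.022, 1.0, -0.0]
wrist_force: [0.8, 0.1, -0.4]
finger_gap: 0.0599
t 16.75 tcp [ 0.6252 -0.0616  0.1721] F [ 0.  -0.5 -1.1] gap 60.0 q [-0.23  0.44  0.08  1.21 -0.   -0.18]
 turn [-0.     0.001  0.004] shift_now [  0.3  -1.9 129.1] shift_after [  0.2  -1.9 129.1]
[[329.4 173.9]
 [329.2 156.1]
 [311.5 174. ]]
```

```bash
python3 -m pendant '[{"fingers":56,"delta_pos":[0,-1,15],"angular":[0,0,0]},{"fingers":56,"delta_pos":[0,-1,25],"angular":[0,0,0]},{"fingers":56,"delta_pos":[0,0,25],"angular":[0,0,0]},{"fingers":56,"delta_pos":[0,0,20],"angular":[0,0,0]},{"fingers":56,"delta_pos":[0,0,18],"angular":[0,0,0]},{"fingers":56,"delta_pos":[0,0,12],"angular":[0,0,0]},{"fingers":56,"delta_pos":[0,0,8],"angular":[0,0,0]},{"fingers":56,"delta_pos":[0,0,5],"angular":[0,0,0]},{"fingers":56,"delta_pos":[0,0,0],"angular":[0,0,0]},{"fingers":56,"delta_pos":[0,0,0],"angular":[0,0,0]}]'
for i in 1 2; do python3 -m pendant '[{"fingers":56,"delta_pos":[0,0,1],"angular":[0,0,0]},{"fingers":56,"delta_pos":[0,0,0],"angular":[0,0,0]}]'; done
```

```text
clock: 17.85
tcp_pos: [0.627, -0.0641, 0.045]
orientation: [0.002, 0.021, 1.0, -0.0]
wrist_force: [-0.7, 0.1, 0.1]
finger_gap: 0.0597
clock: 18.05
tcp_pos: [0.627, -0.0641, 0.0438]
orientation: [0.002, 0.021, 1.0, -0.0]
wrist_force: [-0.0, -0.2, -0.0]
finger_gap: 0.06
clock: 18.25
tcp_pos: [0.6265, -0.064, 0.0422]
orientation: [0.001, 0.021, 1.0, -0.0]
wrist_force: [0.2, 0.3, -1.3]
finger_gap: 0.0596
```

```bash
python3 -m pendant '[{"fingers":56,"delta_pos":[0,0,1],"angular":[0,0,0]},{"fingers":56,"delta_pos":[0,0,0],"angular":[0,0,0]}]' | grep -E "pos|force"
python3 -m pendant '[{"fingers":56,"delta_pos":[0,0,1],"angular":[0,0,0]},{"fingers":56,"delta_pos":[0,0,0],"angular":[0,0,0]}]' | grep -E "pos|force"
python3 -m pendant '[{"fingers":56,"delta_pos":[0,0,1],"angular":[0,0,0]},{"fingers":56,"delta_pos":[0,0,0],"angular":[0,0,0]}]' | grep -E "pos|force"
```

```text
tcp_pos: [0.6265, -0.064, 0.0411]
wrist_force: [-1.0, 0.8, -0.2]
tcp_pos: [0.6264, -0.064, 0.0401]
wrist_force: [0.3, 1.1, -0.2]
tcp_pos: [0.6266, -0.064, 0.0392]
wrist_force: [-0.7, -1.5, 0.2]
```

```bash
python3 -m pendant '[{"fingers":56,"delta_pos":[0,0,0.7],"angular":[0,0,0]},{"fingers":56,"delta_pos":[0,0,0],"angular":[0,0,0]}]' | grep -E "pos|force"
python3 -m pendant '[{"fingers":56,"delta_pos":[0,0,0.7],"angular":[0,0,0]},{"fingers":56,"delta_pos":[0,0,0],"angular":[0,0,0]}]' | grep -E "pos|force"
```

```text
tcp_pos: [0.6266, -0.064, 0.0391]
wrist_force: [-1.0, -0.5, 4.7]
tcp_pos: [0.6266, -0.064, 0.0391]
wrist_force: [-3.0, 0.4, 9.3]
```

```bash
python3 -m pendant '[{"fingers":56,"delta_pos":[0,0,0.7],"angular":[0,0,0]},{"fingers":56,"delta_pos":[0,0,0],"angular":[0,0,0]}]' | grep -E "pos|force"
```

```text
tcp_pos: [0.6267, -0.064, 0.0391]
wrist_force: [-4.3, 0.8, 12.7]
```

```bash
python3 -m pendant '[{"fingers":56,"delta_pos":[0,0,-1.6],"angular":[0,0,0]},{"fingers":60,"delta_pos":[0,0,0],"angular":[0,0,0]},{"fingers":63,"delta_pos":[0,0,0],"angular":[0,0,0]},{"fingers":68,"delta_pos":[0,0,0],"angular":[0,0,0]},{"fingers":74,"delta_pos":[0,0,0],"angular":[0,0,0]},{"fingers":74,"delta_pos":[0,0,0],"angular":[0,0,0]},{"fingers":74,"delta_pos":[0,0,-6],"angular":[0,0,0]},{"fingers":74,"delta_pos":[0,0,-12],"angular":[0,0,0]},{"fingers":74,"delta_pos":[0,0,-20],"angular":[0,0,0]},{"fingers":74,"delta_pos":[0,0,-30],"angular":[0,0,0]},{"fingers":74,"delta_pos":[0,0,-30],"angular":[0,0,0]},{"fingers":74,"delta_pos":[0,0,-20],"angular":[0,0,0]}]'
python3 - <<'E'
from g import *
p=env.camera_params("wrist");im=env.read_camera("wrist");cv2.imwrite("pics/w8.png",im)
gr=cv2.cvtColor(im,cv2.COLOR_BGR2GRAY)
t=np.linspace(0,6.283,40);c=np.array([.6266,-.064])
for r,z_ in((.031,.061),(.068,.05)):
    u=proj("wrist",np.c_[c[0]+r*np.cos(t),c[1]+r*np.sin(t),z_+0*t],p);print(r,u.min(0),u.max(0))
u=proj("wrist",[[.6266,-.064,.061]],p)[0];print(u)
r=int(u[1]);print("row",r,gr[r,150:420:3].tolist());print("col",gr[60:360:3,int(u[0])].tolist())
plan(g+.019*z+.178*Y-.07*z,z,Y)
E
```

```text
clock: 20.65
tcp_pos: [0.6274, -0.0641, 0.1606]
orientation: [0.003, 0.021, 1.0, -0.001]
wrist_force: [0.2, -0.4, -0.4]
finger_gap: 0.0741
0.031 [233.69809218 159.13702133] [324.15884645 245.7826894 ]
0.068 [183.72840697 100.54718741] [374.52878837 284.52297423]
[278.92269088 204.03406631]
row 204 [100, 99, 99, 99, 99, 101, 101, 101, 101, 103, 103, 74, 81, 184, 156, 156, 154, 157, 156, 176, 177, 178, 179, 177, 179, 157, 112, 112, 192, 217, 151, 221, 223, 224, 221, 223, 223, 223, 226, 223, 223, 224, 223, 217, 225, 223, 221, 223, 226, 223, 223, 223, 183, 139, 139, 136, 113, 221, 188, 192, 194, 194, 194, 194, 195, 195, 195, 197, 188, 105, 104, 102, 104, 104, 141, 175, 214, 107, 107, 107, 107, 107, 106, 105, 102, 163, 173, 174, 175, 176]
col [61, 61, 62, 63, 62, 63, 64, 64, 64, 65, 65, 65, 68, 67, 68, 69, 67, 178, 180, 173, 191, 193, 190, 188, 194, 192, 192, 193, 193, 190, 193, 186, 119, 119, 222, 219, 220, 219, 219, 219, 219, 219, 219, 219, 219, 219, 219, 219, 219, 218, 217, 218, 217, 217, 217, 217, 216, 171, 132, 119, 118, 149, 222, 183, 183, 188, 182, 182, 134, 133, 130, 130, 131, 121, 172, 105, 99, 96, 96, 96, 98, 99, 95, 68, 97, 110, 113, 111, 112, 136, 206, 226, 225, 215, 173, 172, 171, 171, 170, 163]
t 20.7 tcp [ 0.6288 -0.0644  0.1638] F [1.2 0.1 2.2] gap 73.9 q [-0.23  0.44  0.07  1.19 -0.   -0.19]
 turn [-0.001 -0.489  0.004] shift_now [1.551e+02 1.000e-01 5.340e+01] shift_after [162.   -0.5 -25.8]
```

```bash
python3 -m pendant '[{"fingers":60,"delta_pos":[15,0,0],"angular":[0,0,0]},{"fingers":60,"delta_pos":[30,0,0],"angular":[0,0,0]},{"fingers":45,"delta_pos":[35,0,0],"angular":[0,0,0]},{"fingers":45,"delta_pos":[35,0,0],"angular":[0,0,0]},{"fingers":45,"delta_pos":[30,0,0],"angular":[0,0,0]},{"fingers":45,"delta_pos":[15,0,0],"angular":[0,-0.12,0]},{"fingers":45,"delta_pos":[0,0,0],"angular":[0,-0.12,0]},{"fingers":45,"delta_pos":[0,0,0],"angular":[0,-0.12,0]},{"fingers":45,"delta_pos":[0,0,0],"angular":[0,-0.12,0]},{"fingers":45,"delta_pos":[0,0,0],"angular":[0,0,0]},{"fingers":45,"delta_pos":[0,0,0],"angular":[0,0,0]}]'
python3 - <<'E'
from g import *
plan(np.array([.5059,-.0569,.0445]),z,Y)
E
```

```text
clock: 21.8
tcp_pos: [0.4662, -0.0575, 0.1573]
orientation: [0.238, 0.021, 0.971, -0.006]
wrist_force: [0.5, -0.3, 0.1]
finger_gap: 0.0448
t 21.8 tcp [ 0.4662 -0.0575  0.1573] F [ 0.5 -0.3  0.1] gap 44.8 q [-0.4  -0.21 -0.82  0.5   0.16 -0.32]
 turn [ 0.    -0.019  0.003] shift_now [ 17.1   2.4 118.3] shift_after [ 19.3   2.4 118. ]
```

```bash
python3 -m pendant '[{"fingers":45,"delta_pos":[10,1,10],"angular":[0,-0.019,0.003]},{"fingers":45,"delta_pos":[9,0.7,20],"angular":[0,0,0]},{"fingers":45,"delta_pos":[0,0,25],"angular":[0,0,0]},{"fingers":45,"delta_pos":[0,0,25],"angular":[0,0,0]},{"fingers":45,"delta_pos":[0,0,20],"angular":[0,0,0]},{"fingers":45,"delta_pos":[0,0,10],"angular":[0,0,0]},{"fingers":45,"delta_pos":[0,0,7],"angular":[0,0,0]},{"fingers":45,"delta_pos":[0,0,0],"angular":[0,0,0]},{"fingers":45,"delta_pos":[0,0,0],"angular":[0,0,0]}]'
python3 - <<'E'
from g import *
plan(np.array([.5059,-.0569,.0445]),z,Y)
E
```

```text
clock: 22.7
tcp_pos: [0.5072, -0.0576, 0.0453]
orientation: [0.248, 0.022, 0.969, -0.005]
wrist_force: [0.9, -0.2, -0.3]
finger_gap: 0.0451
t 22.7 tcp [ 0.5072 -0.0576  0.0453] F [ 0.9 -0.2 -0.3] gap 45.1 q [-0.36  0.06 -0.96  0.08  0.15 -0.28]
 turn [0.001 0.001 0.   ] shift_now [1.5 0.6 0.1] shift_after [1.5 0.6 0.1]
```

```bash
python3 -m pendant '[{"fingers":35,"delta_pos":[1,0.5,0],"angular":[0,0,0]},{"fingers":28,"delta_pos":[0,0,0],"angular":[0,0,0]},{"fingers":22,"delta_pos":[0,0,0],"angular":[0,0,0]},{"fingers":18,"delta_pos":[0,0,0],"angular":[0,0,0]},{"fingers":10,"delta_pos":[0,0,0],"angular":[0,0,0]},{"fingers":10,"delta_pos":[0,0,0],"angular":[0,0,0]},{"fingers":10,"delta_pos":[0,0,0],"angular":[0,0,0]}]' 40
python3 -m pendant '[{"fingers":10,"delta_pos":[0,-2,0],"angular":[0,0,0]},{"fingers":10,"delta_pos":[0,-4,0],"angular":[0,0,0]},{"fingers":10,"delta_pos":[0,-6,0],"angular":[0,0,0]},{"fingers":10,"delta_pos":[0,-8,0],"angular":[0,0,0]},{"fingers":10,"delta_pos":[0,-8,0],"angular":[0,0,0]},{"fingers":10,"delta_pos":[0,-8,0],"angular":[0,0,0]},{"fingers":10,"delta_pos":[0,-8,0],"angular":[0,0,0]},{"fingers":10,"delta_pos":[0,-8,0],"angular":[0,0,0]},{"fingers":10,"delta_pos":[0,-8,0],"angular":[0,0,0]},{"fingers":10,"delta_pos":[0,-8,0],"angular":[0,0,0]}]'
python3 - <<'E'
from g import *
plan(np.array([.4980,-.2353,.0445]),z,Y)
E
```

```text
clock: 23.4
tcp_pos: [0.5049, -0.0568, 0.0446]
orientation: [0.248, 0.022, 0.968, -0.005]
wrist_force: [-3.8, 0.7, 5.2]
finger_gap: 0.0174
clock: 24.4
tcp_pos: [0.502, -0.1253, 0.0443]
orientation: [0.248, 0.022, 0.968, -0.005]
wrist_force: [-0.1, 5.6, 4.6]
finger_gap: 0.0171
t 24.4 tcp [ 0.502  -0.1253  0.0443] F [-0.1  5.6  4.6] gap 17.1 q [-0.54  0.08 -0.93  0.12  0.23 -0.44]
 turn [ 0.001  0.002 -0.   ] shift_now [  -1.  -110.1    0.2] shift_after [  -1.  -110.1    0.3]
```

```bash
python3 -m pendant '[{"fingers":10,"delta_pos":[0,-4,0],"angular":[0,0,0]},{"fingers":10,"delta_pos":[0,-8,0],"angular":[0,0,0]},{"fingers":10,"delta_pos":[0,-8,0],"angular":[0,0,0]},{"fingers":10,"delta_pos":[0,-8,0],"angular":[0,0,0]},{"fingers":10,"delta_pos":[0,-8,0],"angular":[0,0,0]},{"fingers":10,"delta_pos":[0,-8,0],"angular":[0,0,0]},{"fingers":10,"delta_pos":[0,-8,0],"angular":[0,0,0]},{"fingers":10,"delta_pos":[0,-8,0],"angular":[0,0,0]},{"fingers":10,"delta_pos":[0,-8,0],"angular":[0,0,0]}]'
python3 -m pendant '[{"fingers":10,"delta_pos":[0,-8,0],"angular":[0,0,0]},{"fingers":10,"delta_pos":[0,-8,0],"angular":[0,0,0]},{"fingers":10,"delta_pos":[0,-8,0],"angular":[0,0,0]},{"fingers":10,"delta_pos":[0,-8,0],"angular":[0,0,0]},{"fingers":10,"delta_pos":[0,-6,0],"angular":[0,0,0]},{"fingers":10,"delta_pos":[0,-3,0],"angular":[0,0,0]},{"fingers":10,"delta_pos":[0,-1,0],"angular":[0,0,0]},{"fingers":10,"delta_pos":[0,0,0],"angular":[0,0,0]}]'
python3 - <<'E'
from g import *
plan(np.array([.4980,-.2353,.0445]),z,Y)
E
```

```text
clock: 25.3
tcp_pos: [0.4987, -0.1929, 0.0442]
orientation: [0.248, 0.022, 0.968, -0.005]
wrist_force: [1.2, 5.4, 5.4]
finger_gap: 0.0173
clock: 26.1
tcp_pos: [0.4968, -0.235, 0.0441]
orientation: [0.248, 0.022, 0.968, -0.005]
wrist_force: [-0.1, 4.4, 5.6]
finger_gap: 0.0171
t 26.1 tcp [ 0.4968 -0.235   0.0441] F [-0.1  4.4  5.6] gap 17.1 q [-0.77  0.16 -0.81  0.21  0.32 -0.66]
 turn [ 0.001  0.001 -0.001] shift_now [-1.3 -0.3  0.2] shift_after [-1.3 -0.3  0.2]
```

```bash
python3 -m pendant '[{"fingers":20,"delta_pos":[0,0,0],"angular":[0,0,0]},{"fingers":30,"delta_pos":[0,0,0],"angular":[0,0,0]},{"fingers":45,"delta_pos":[0,0,0],"angular":[0,0,0]},{"fingers":45,"delta_pos":[0,0,-8],"angular":[0,0,0]},{"fingers":45,"delta_pos":[0,0,-15],"angular":[0,0,0]},{"fingers":45,"delta_pos":[6,0,-20],"angular":[0,0,0]},{"fingers":45,"delta_pos":[10,0,-20],"angular":[0,0,0]},{"fingers":45,"delta_pos":[10,0,-20],"angular":[0,0,0]},{"fingers":45,"delta_pos":[0,0,-15],"angular":[0,0,0]},{"fingers":45,"delta_pos":[0,0,0],"angular":[0,0,0]},{"fingers":45,"delta_pos":[0,0,0],"angular":[0,0,0]}]'
python3 - <<'E'
from g import *
w=env.read_camera("wrist");t=env.read_camera("top");s=env.read_camera("scene")
a=cv2.resize(w,(400,300));b=cv2.resize(t[120:255,200:400],(400,270),interpolation=cv2.INTER_CUBIC);c=cv2.resize(t[190:240,120:260],(400,143),interpolation=cv2.INTER_CUBIC);d=cv2.resize(s[160:280,200:400],(400,240),interpolation=cv2.INTER_CUBIC)
out=np.zeros((600,800,3),np.uint8);out[:300,:400]=a;out[:270,400:]=b;out[300:443,:400]=c;out[300:540,400:]=d
cv2.imwrite("pics/final.png",out);cv2.imwrite("pics/wf.png",w)
X=np.array([np.cos(-.045),np.sin(-.045),0]);e=np.array([.6187,-.2397,.03])
p=env.camera_params("wrist");print((proj("wrist",[e-.142*X+[0,0,.037],e-.12*X+[0,0,.032],e],p)*400/560).round())
E
```

```text
clock: 27.2
tcp_pos: [0.4273, -0.2321, 0.1181]
orientation: [0.248, 0.022, 0.968, -0.006]
wrist_force: [-0.0, -0.2, 0.6]
finger_gap: 0.0454
[[199. 180.]
 [199. 190.]
 [199. 222.]]
```

View pics/final.png

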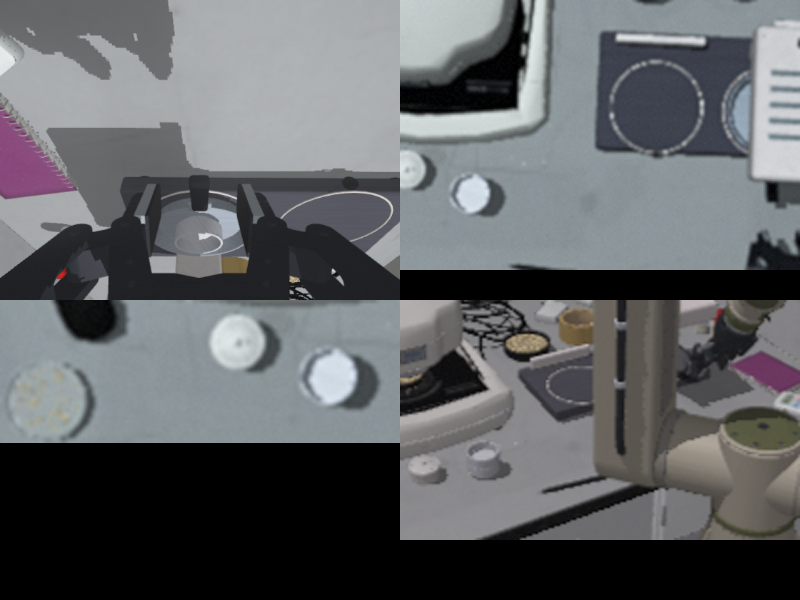

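The composite shows the dish upright in the pan under the lamp at (198,237), with the handle end at (199,180) as predicted. The remaining pile and the bystanders are where they were, and the gripper is free.

```bash
python3 -c "
from workcell import env
print(env.hand_in())"
```

```text
the job is handed in; nothing more can be done
None
```

The dish is in the pan under the lamp and the job is handed in, finished at about 27 s of the 72 s allowed. I slid the pan out by its handle to the open ring and lifted off only the top dish. I lowered it onto the pan floor until it touched (it pressed with about 13 N before I let go), then slid the pan back under the lamp, let go and backed off.

**What the last checks showed:**
- The dish stands upright in the pan.
- The handle end is where the ring centre predicts it, at pixel (199,180).
- The two lower dishes, the lidded dish and the petri look unmoved.
- The gripper was open and clear, with the wrist reading about 0.6 N. The largest wrist force I read was about 14 N.

**What was not clean or not checked:**
- I first gripped the handle with the tool tilted too far for the arm to make the slide. I let go and re-gripped it less tilted before moving the pan.
- Two measurements of the pan's position on the open ring differed by about 2 to 3 mm, within the ring's margin.
- The canopy hides most of the pan from above, so its final position rests on the handle in the wrist picture and the grip positions.
- The timer was only partly in the last picture, so I did not check it, but the arm never went near it.

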